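Find the rocking corner of the cup jig and shim it

ROBOT

A 6-joint arm with a two-finger parallel gripper is mounted at the origin on a cart in front of the work surface, level with it; the furniture and walls round the work are solid. World frame = base frame: x ahead of the robot, y to its left, z up, the work surface at z = 0. Lengths are in m, angles in rad, forces in N, time in s.
With the tool pointing down it reaches from about 0.325 to 0.925 m from the base axis. Payload 3.1 kg.
Tool frame: the origin (TCP) lies between the finger pads; the fingertips stand 8 mm ahead of it and the grasp point (between the pads) lies 11 mm behind it; z points along the fingers, y is the line along which they close (so a half turn about z gives the same grasp; the last joint's range is limited). The gripper opens to 85 mm and grips with 20 to 120 N. Pads are 22 mm wide; open, the fingers measure 114 mm over their backs; the gripper's body (76 mm by 85 mm) begins 54 mm behind the grasp point. The pads swing forward as they close: fully open they stand 13 mm farther back than shut.
Start: joints at [-1.236, 0.217, 1.613, -0, 1.311, -0.112], TCP at [0.27, -0.564, 0.239] pointing down, gripper open.
Joint ranges: [-2.75, 2.75], [-0.78, 2.1], [0.31, 2.55], [-1.13, 4.27], [0.13, 2.63], [-2.58, 2.58]. Speed limits (rad/s): [2.79, 2.79, 3.14, 3.14, 3.14, 3.14].

INTERFACE

Orientations are given as a rotation vector (axis times angle).
In Python, from rig import arm gives the robot as it stands. The module is installed in compiled form; this text tells all that it offers.
- The arm moves only by the tool send_rows, never from a script. Its argument "rows" is text: rows parted by semicolons, each of 7 numbers parted by spaces: the opening, from -1 (shut) to 1 (fully open), then the shift along the tool's x, y, z in cm, then the turn, a rotation vector about the tool's x, y, z in rad. A call has 1 to 8 rows; each row is the pose to reach, as a shift and turn from the pose commanded when the call began, along the tool's axes at that moment; what a row does not reach only later rows make up. A row lasts 1/8 s, in which the tool goes at most 62.5 mm and 10.7 degrees, less where a joint would pass 70% of its speed; a pose out of reach is approached as far as the arm can. A call with a gripper value outside its range is refused whole. The fingers move at their own pace and stop on an object; "newtons" is the grip in N (left out, the last holds). Time passes only in rows, so rows that repeat a pose let the fingers close. It gives the time, the measured TCP pose, the force, the opening and the grip force at its end, in the units of the state.
- arm.sense(): the state, without advancing time (a new reading comes with each control period).
- arm.read_camera(name): name is "scene" or "top"; returns a dict with "color" (400x640x3 uint8, red, green, blue), "fx", "fy", "cx", "cy" (pixels), "rvec" (rotation vector, rad) and "tvec" (3), from world to camera coordinates, as OpenCV has them. Camera axes: x right, y down, z forward; pixel columns grow to the right and rows downward; lengths in m; the calibration is good to about 2 mm. A picture is of the moment at which its call begins. There is no depth.
- arm.close_job(): hands the job in; it is judged then, once.
The state is a dict: "clock": time; "joint_positions": joint angles; "qd": joint speeds; "effort": joint torques, N m; "tcp_pos": TCP position; "eef_rot": TCP orientation; "ft_force": force on the tool from outside, world axes, zero at the start; "moment": the same for the moment, N m; "finger_gap": finger opening in m; "grasp_force": force on a finger pad.
Only numpy, scipy, OpenCV 4.12 (cv2) and the standard library are available. Lean on these libraries where they do the work, as an engineer would, in place of code of your own. Each camera call takes 0.05 s, during which the arm holds its last target. There are 200 camera calls.

TASK

The cup jig's plate rocks on its base. Press down on the plate's corners with your fingertips until you find the one that gives, press that corner's red flip shim all the way flat, then press the corner again to check that it is firm. Leave the other three shims up, do not lift or shift the plate, and leave the cups, beaker and thermometer where they are.

Things in the scene. Friction and masses are not known exactly. Their poses are not given: they have to be found in the camera images.
- jig_base: Grey cast base of the cup jig, fixed to the table, 216 x 166 x 8 mm. Origin: centre of its underside, on the table top; x points away from the robot (turned by up to 0.25 rad), y to the left, z up. Small upright steel stops, 40 mm high, stand at the middle of each side and keep the plate from sliding.
- jig_plate: Loose aluminium jig plate, 200 (x) x 150 (y) x 10 mm, 1.8 kg, level on four hidden seats on the base, the screw heads showing where. In its middle a white round cup nest (112 mm across, 12 mm high); a 12 mm high pin at the middle of its near and far edges. Origin: centre of its underside, 33.5 mm above the table; axes like the base's. Three corners sit solidly, one (any; they look alike) gives.
- corner_near_left (a point): Point on the top face of the jig plate at the corner nearer the robot, on the left side seen from the robot, 5 mm outside a dark flush screw head, above that corner's seat; 43.5 mm above the table. Press down here.
- corner_near_right (a point): Point on the top face of the jig plate at the corner nearer the robot, on the right side seen from the robot, 5 mm outside a dark flush screw head, above that corner's seat; 43.5 mm above the table. Press down here.
- corner_far_left (a point): Point on the top face of the jig plate at the corner farther from the robot, on the left side seen from the robot, 5 mm outside a dark flush screw head, above that corner's seat; 43.5 mm above the table. Press down here.
- corner_far_right (a point): Point on the top face of the jig plate at the corner farther from the robot, on the right side seen from the robot, 5 mm outside a dark flush screw head, above that corner's seat; 43.5 mm above the table. Press down here.
- tab_near_left (a point): Centre of the upper face of the red thumb tab (26 x 26 x 8 mm) of the flip shim at the corner nearer the robot, on the left side seen from the robot. The lever's pivot lies under the plate's edge, 16 mm above the table; the tab is 50 mm from it, outside the plate. At first the lever slopes up and outwards at about 43 degrees, this point about 53 mm above the table; pressed flat it is level, this point 20 mm above the table.
- tab_near_right (a point): Centre of the upper face of the red thumb tab (26 x 26 x 8 mm) of the flip shim at the corner nearer the robot, on the right side seen from the robot. The lever's pivot lies under the plate's edge, 16 mm above the table; the tab is 50 mm from it, outside the plate. At first the lever slopes up and outwards at about 43 degrees, this point about 53 mm above the table; pressed flat it is level, this point 20 mm above the table.
- tab_far_left (a point): Centre of the upper face of the red thumb tab (26 x 26 x 8 mm) of the flip shim at the corner farther from the robot, on the left side seen from the robot. The lever's pivot lies under the plate's edge, 16 mm above the table; the tab is 50 mm from it, outside the plate. At first the lever slopes up and outwards at about 43 degrees, this point about 53 mm above the table; pressed flat it is level, this point 20 mm above the table.
- tab_far_right (a point): Centre of the upper face of the red thumb tab (26 x 26 x 8 mm) of the flip shim at the corner farther from the robot, on the right side seen from the robot. The lever's pivot lies under the plate's edge, 16 mm above the table; the tab is 50 mm from it, outside the plate. At first the lever slopes up and outwards at about 43 degrees, this point about 53 mm above the table; pressed flat it is level, this point 20 mm above the table.
- shim_near_left (a joint): Flip shim lever at the corner nearer the robot, on the left side seen from the robot, rad: 0 parked up (starts at 0 to 0.05), 0.76 flat on its stop. Turns stiffly (about 2 N at the tab) and stays where left. On the last part of its way a cam on it comes up under the plate and fills the gap at a loose corner; flat, it is over centre and the plate cannot push it back.
- shim_near_right (a joint): Flip shim lever at the corner nearer the robot, on the right side seen from the robot, rad: 0 parked up (starts at 0 to 0.05), 0.76 flat on its stop. Turns stiffly (about 2 N at the tab) and stays where left. On the last part of its way a cam on it comes up under the plate and fills the gap at a loose corner; flat, it is over centre and the plate cannot push it back.
- shim_far_left (a joint): Flip shim lever at the corner farther from the robot, on the left side seen from the robot, rad: 0 parked up (starts at 0 to 0.05), 0.76 flat on its stop. Turns stiffly (about 2 N at the tab) and stays where left. On the last part of its way a cam on it comes up under the plate and fills the gap at a loose corner; flat, it is over centre and the plate cannot push it back.
- shim_far_right (a joint): Flip shim lever at the corner farther from the robot, on the right side seen from the robot, rad: 0 parked up (starts at 0 to 0.05), 0.76 flat on its stop. Turns stiffly (about 2 N at the tab) and stays where left. On the last part of its way a cam on it comes up under the plate and fills the gap at a loose corner; flat, it is over centre and the plate cannot push it back.
- soft_seat (a joint): Spring seat hidden under the loose corner: how far it is pressed down, m. Near 0 with the plate at rest; it starts to give at about 2.5 N, is 0.003 down (its stop) at about 5 N, and springs back. It tells nothing of which corner that is until that corner is pressed.
- beaker: Bystander: small steel beaker, 70 mm across, 69 mm high, left of the jig. Origin: centre of its underside.
- thermometer: Bystander: white pen thermometer with a steel probe, 174 mm long, lying left of the jig. Origin: middle of its underside.
- cup_near: Bystander: orange paste cup, 104 mm across, 46 mm high, right of the jig and nearer the robot. Origin: centre of its underside.
- cup_label: Bystander: orange paste cup with a green label, 104 mm across, 46 mm high, right of the jig and farther away. Origin: centre of its underside.

How it is judged:
By the outcome, as a careful person would: the job done as asked, in the order asked, and still so for the second after the job is handed in, with the robot touching nothing.
It also fails if it takes over 54 s, if anything falls off the work surface, if the arm or the gripper's body presses on something with over 40 N, if the wrist force passes 120 N, or if a joint passes its speed limit or range.

## Working session

There is one attempt and no reset: what is moved stays moved. The work goes in short steps, Python scripts to look and compute and a tool call to move; the robot and the scene stay as the last step left them, time stands still between calls to the robot, and variables do not carry over. Pictures are saved under pics/ and viewed, at most 10 in all, crops included, and the job is handed in when it is done.

Besides the shell and the picture viewer there is one more tool, called after ">>>" by a JSON object that holds its "method" and its "body", one argument or row to a line. send_rows: Moves the arm, as the interface text tells. Its arguments: {"type":"object","properties":{"rows":{"type":"string"},"newtons":{"type":"number"}},"required":["rows"]}

```bash
mkdir -p pics
python3 - <<'E'
from rig import arm
import cv2
for n in("top","scene"):
    c=arm.read_camera(n); cv2.imwrite(f"pics/{n}0.png",c["color"][:,:,::-1]); print(n,c["fx"],c["fy"],c["cx"],c["cy"],c["rvec"],c["tvec"])
s=arm.sense();print(s)
E
```

```text
top 449.5685556999331 449.5685556999331 320.26840317265936 204.31670296117105 [ 2.11654471 -2.10941282  0.21900031] [-0.02087583  0.55736269  1.09546188]
scene 485.6894227049021 485.6894227049021 317.0933882700317 199.20082707424842 [ 1.02590727 -2.46897525  0.98079552] [0.39250776 0.33356586 1.16900226]
{'clock': 0.1, 'joint_positions': array([-1.23618437e+00,  2.17714874e-01,  1.61481571e+00, -1.57578010e-05,
        1.31130289e+00, -1.12178768e-01]), 'qd': array([ 2.50278056e-04, -1.64134893e-03, -2.90261619e-03,  7.96026738e-04,
        6.19654162e-04,  9.52119202e-05]), 'effort': array([-9.47019180e-04, -3.98080838e+01, -3.04970527e+01, -1.93976462e-04,
        4.23448073e-03, -4.52371708e-06]), 'tcp_pos': array([ 0.26983002, -0.56293442,  0.23805445]), 'eef_rot': array([-3.06135533e+00, -6.95507571e-01,  4.14138448e-04]), 'ft_force': array([ 0.55170567, -0.70805147,  0.1322    ]), 'moment': array([ 0.022165  , -0.01591006,  0.02935323]), 'grasp_force': 0.0, 'finger_gap': 0.08526328960186234}
```

View pics/top0.png

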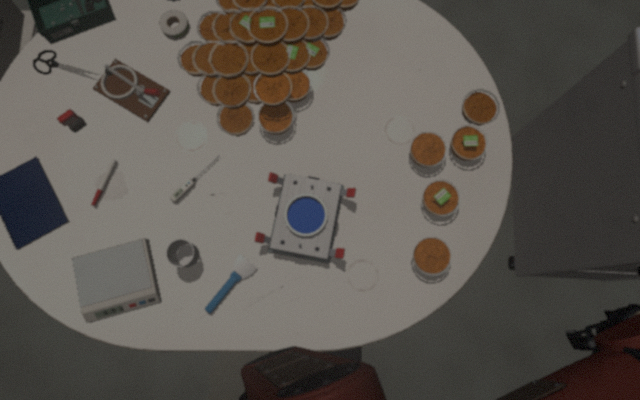

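View pics/scene0.png

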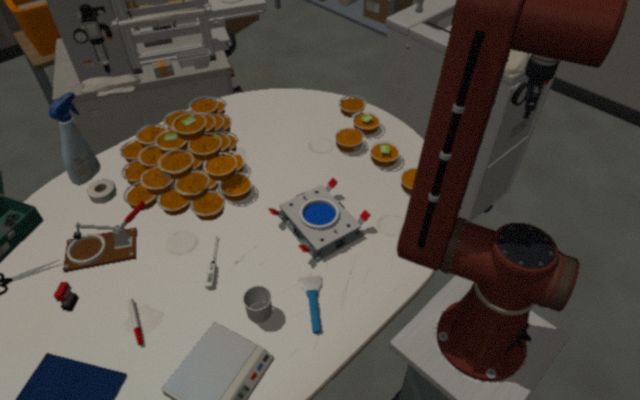

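The top view shows the plate centred near (307,217), with red tabs at about (273,178), (350,191), (260,238) and (340,253). The levers point sideways. The scene view agrees, with the jig at about (320,220).

```bash
cat > h.py <<'E'
import cv2,numpy as np
from rig import arm
def ray(c,uv,z):
    R=cv2.Rodrigues(np.array(c["rvec"]))[0];t=np.array(c["tvec"])
    o=-R.T@t;d=R.T@np.array([(uv[0]-c["cx"])/c["fx"],(uv[1]-c["cy"])/c["fy"],1])
    return o+d*(z-o[2])/d[2]
def blobs(m,amin):
    n,l,s,ce=cv2.connectedComponentsWithStats(m.astype(np.uint8))
    return [(ce[i],s[i,4]) for i in range(1,n) if s[i,4]>=amin]
E
python3 - <<'E'
from h import *
for n,box in(("top",(240,360,160,270)),("scene",(255,385,165,270))):
    c=arm.read_camera(n);im=c["color"].astype(int);x0,x1,y0,y1=box
    sub=im[y0:y1,x0:x1];r,g,b=sub[...,0],sub[...,1],sub[...,2]
    for ce,a in blobs((r>90)&(g<60)&(b<70),15):
        uv=ce+[x0,y0];print(n,uv.round(1),a,ray(c,uv,.050).round(4))
    for ce,a in blobs((b>r+50)&(b>90),100):
        uv=ce+[x0,y0];print(n,"nest",uv.round(1),a,ray(c,uv,.050).round(4))
    gray=sub.mean(2)
    # plate outline
    m=(gray>105)&(gray<165)
    k=cv2.resize(c["color"][y0:y1,x0:x1,::-1],None,fx=6,fy=5.4 if n=="top" else 5.4,interpolation=cv2.INTER_CUBIC)
    cv2.imwrite(f"pics/{n}1.png",k[:600,:800])
E
```

```text
top [350.4 192.3] 56 [ 0.5911 -0.0971  0.05  ]
top [339.2 252.8] 63 [ 0.4341 -0.0671  0.05  ]
top nest [305.6 215.4] 872 [0.5299 0.0187 0.05  ]
scene [332.2 182.7] 42 [ 0.5878 -0.0943  0.05  ]
scene [272.7 210.6] 20 [0.6295 0.1078 0.05  ]
scene [364.5 215.4] 53 [ 0.4311 -0.0639  0.05  ]
scene [303.1 247.2] 30 [0.4718 0.1375 0.05  ]
scene nest [319.3 213.5] 546 [0.5269 0.0217 0.05  ]
```

View pics/top1.png

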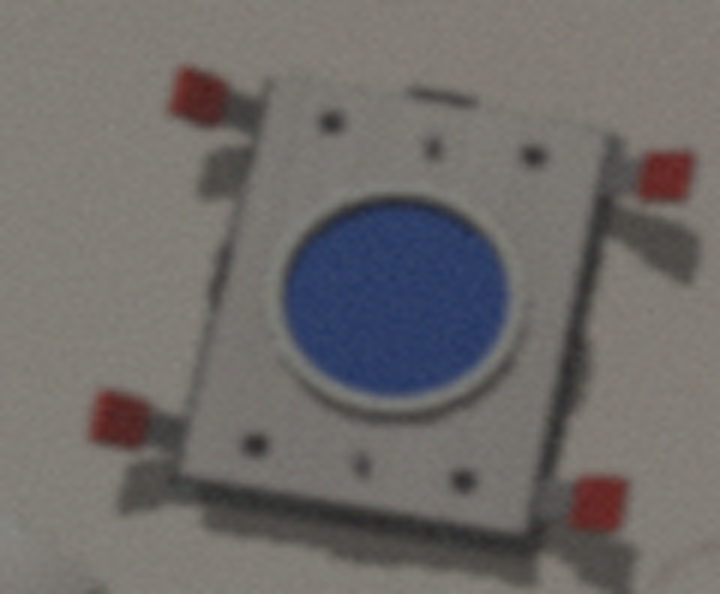

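The zoomed top view shows screw heads at crop pixels (331,122), (533,157), (255,445) and (463,482), and the four tabs outside the plate's left and right edges.

Run:
```python
from h import *
c=arm.read_camera("top");im=c["color"].astype(int)
f=lambda u,v:((u+.5)/6-.5+240,(v+.5)/5.4-.5+160)
S={k:ray(c,f(*p),.0435)[:2] for k,p in dict(FL=(331,122),FR=(533,157),NL=(255,445),NR=(463,482)).items()}
P=np.array(list(S.values()));cen=P.mean(0)
ex=(P[0]+P[1]-P[2]-P[3]);ex/=np.linalg.norm(ex);ey=np.array([-ex[1],ex[0]])
print("screws centre",cen,"yaw",np.arctan2(ex[1],ex[0]))
R=np.c_[ex,ey]
for k,p in S.items(): print(k,p.round(4),((p-cen)@R).round(4))
sub=im[160:270,240:360];r,g,b=[sub[...,i] for i in range(3)]
for ce,a in blobs((r>g+40)&(r>b+35),25):
    p=ray(c,ce+[240,160],.051)[:2];print("tab",p.round(4),((p-cen)@R).round(4),a)
for q in((268,80),(610,130),(183,478),(528,535)):
    p=ray(c,f(*q),.0435)[:2];print("corner",p.round(4),((p-cen)@R).round(4))
# scene tabs for cross check
c=arm.read_camera("scene");sub=c["color"].astype(int)[165:270,255:385];r,g,b=[sub[...,i] for i in range(3)]
for ce,a in blobs((r>g+40)&(r>b+35),20):
    p=ray(c,ce+[255,165],.051)[:2];print("scene tab",p.round(4),((p-cen)@R).round(4),a)
print(arm.sense()["clock"])
```

```text
screws centre [0.53204506 0.01892513] yaw -0.1871530439270079
FL [0.6195 0.0482] [0.0805 0.045 ]
FR [ 0.6023 -0.0402] [ 0.08  -0.045]
NL [0.4618 0.0781] [-0.08    0.0451]
NR [ 0.4446 -0.0104] [-0.0805 -0.0451]
tab [0.6331 0.1089] [0.0826 0.1072] 33
tab [ 0.592  -0.0973] [ 0.0805 -0.103 ] 52
tab [0.4733 0.1374] [-0.0798  0.1055] 43
tab [ 0.4344 -0.0676] [-0.0798 -0.1032] 62
corner [0.6405 0.0761] [0.096  0.0764]
corner [ 0.6159 -0.0738] [ 0.0997 -0.0755]
corner [0.4461 0.1084] [-0.1011  0.0719]
corner [ 0.4198 -0.038 ] [-0.0997 -0.0768]
scene tab [ 0.5883 -0.0934] [ 0.0762 -0.0999] 57
scene tab [0.6281 0.1088] [0.0776 0.1061] 36
scene tab [ 0.4314 -0.0639] [-0.0835 -0.1001] 67
scene tab [0.4698 0.1385] [-0.0834  0.106 ] 43
0.3
```

>>> {"method": "send_rows", "body": {
  "rows": "-1 39.3 -41.9 11.8 0 0 0.634;-1 39.3 -41.9 11.8 0 0 0.634;-1 39.3 -41.9 11.8 0 0 0.634;-1 39.3 -41.9 11.8 0 0 0.634;-1 39.3 -41.9 11.8 0 0 0.634;-1 39.3 -41.9 11.8 0 0 0.634;-1 39.3 -41.9 11.8 0 0 0.634;-1 39.3 -41.9 11.8 0 0 0.634"
}}

```text
clock: 1.3
tcp_pos: [0.4185, -0.095, 0.1388]
eef_rot: [3.127, -0.294, 0.003]
ft_force: [0.9, 0.0, 0.0]
finger_gap: 0.0001
grasp_force: 0.0
```

>>> {"method": "send_rows", "body": {
  "rows": "-1 0.9 -8.3 3.9 0 0 0;-1 0.9 -8.3 3.9 0 0 0;-1 0.9 -8.3 3.9 0 0 0;-1 0.9 -8.3 3.9 0 0 0"
}}

```text
clock: 1.8
tcp_pos: [0.4425, -0.0175, 0.1002]
eef_rot: [3.127, -0.293, 0.001]
ft_force: [0.4, 0.5, -0.4]
finger_gap: -0.0003
grasp_force: 0.0
```

Run:
```python
from h import *
for n,(x0,x1,y0,y1) in(("top",(240,360,160,270)),):
    c=arm.read_camera(n);cv2.imwrite("pics/t2.png",cv2.resize(c["color"][y0:y1,x0:x1,::-1],None,fx=5,fy=5))
s=arm.sense();print(s["tcp_pos"],s["eef_rot"],s["ft_force"],s["joint_positions"])
```

```text
[ 0.44267274 -0.01780273  0.10040434] [ 3.12714042e+00 -2.94946445e-01  2.08352052e-03] [ 0.72668877 -0.00493324 -0.29432882] [-1.98569990e-01  3.47996295e-04  2.13896072e+00 -5.12349262e-04
  1.00090480e+00  1.56058259e+00]
```

>>> {"method": "send_rows", "body": {
  "rows": "-1 0 -0.2 3.5 0 0 0;-1 0 -0.2 4.5 0 0 0;-1 0 -0.2 4.7 0 0 0;-1 0 -0.2 4.8 0 0 0;-1 0 -0.2 4.8 0 0 0"
}}

```text
clock: 2.48
tcp_pos: [0.4434, -0.0152, 0.0526]
eef_rot: [3.128, -0.294, 0.003]
ft_force: [0.1, 0.0, -0.2]
finger_gap: 0.0002
grasp_force: 0.0
```

>>> {"method": "send_rows", "body": {
  "rows": "-1 0 0 0.1 0 0 0;-1 0 0 0.1 0 0 0;-1 0 0 0.15 0 0 0;-1 0 0 0.15 0 0 0"
}}

```text
clock: 2.98
tcp_pos: [0.4433, -0.015, 0.0515]
eef_rot: [3.128, -0.293, 0.001]
ft_force: [-1.8, 0.0, 8.4]
finger_gap: 0.0
grasp_force: 4.5
```

>>> {"method": "send_rows", "body": {
  "rows": "-1 0 0 0.05 0 0 0;-1 0 0 0.05 0 0 0;-1 0 0 0.05 0 0 0"
}}

```text
clock: 3.35
tcp_pos: [0.4433, -0.015, 0.0514]
eef_rot: [3.128, -0.293, 0.001]
ft_force: [-3.8, -0.5, 12.3]
finger_gap: -0.0
grasp_force: 6.4
```

>>> {"method": "send_rows", "body": {
  "rows": "-1 0 0 -2 0 0 0;-1 0 -3 -3 0 0 0;-1 0 -8 -3 0 0 0;-1 0 -10 -3 0 0 0;-1 0 -10 -1.5 0 0 0;-1 0 -10 -0.4 0 0 0;-1 0 -10 -0.25 0 0 0;-1 0 -10 -0.25 0 0 0"
}}

```text
clock: 4.35
tcp_pos: [0.46, 0.0829, 0.0515]
eef_rot: [-3.127, 0.297, 0.005]
ft_force: [-2.1, 1.0, 4.4]
finger_gap: -0.0
grasp_force: 2.3
```

>>> {"method": "send_rows", "body": {
  "rows": "-1 0 0 0.1 0 0 0;-1 0 0 0.15 0 0 0;-1 0 0 0.2 0 0 0;-1 0 0 0.2 0 0 0"
}}

```text
clock: 4.85
tcp_pos: [0.4601, 0.0829, 0.0514]
eef_rot: [-3.127, 0.297, 0.007]
ft_force: [-8.4, 1.5, 18.5]
finger_gap: 0.0
grasp_force: 9.2
```

>>> {"method": "send_rows", "body": {
  "rows": "-1 0 0 -2 0 0 0;-1 3 0 -3.2 0 0 0;-1 9 0 -3.2 0 0 0;-1 15 0 -3.2 0 0 0;-1 16.1 0 -2.5 0 0 0;-1 16.1 0 -1 0 0 0;-1 16.1 0 -0.5 0 0 0;-1 16.1 0 -0.5 0 0 0"
}}

```text
clock: 5.85
tcp_pos: [0.6167, 0.0537, 0.0536]
eef_rot: [3.128, -0.293, -0.006]
ft_force: [-0.2, 0.6, 1.1]
finger_gap: 0.0002
grasp_force: 0.0
```

>>> {"method": "send_rows", "body": {
  "rows": "-1 0 0 0 0 0 0;-1 0 0 0.1 0 0 0;-1 0 0 0.15 0 0 0;-1 0 0 0.15 0 0 0"
}}

```text
clock: 6.35
tcp_pos: [0.6195, 0.0535, 0.0539]
eef_rot: [-3.128, 0.293, -0.001]
ft_force: [0.5, 0.5, 0.3]
finger_gap: 0.0001
grasp_force: 0.0
```

>>> {"method": "send_rows", "body": {
  "rows": "-1 0 0 0.1 0 0 0;-1 0 0 0.2 0 0 0;-1 0 0 0.3 0 0 0;-1 0 0 0.3 0 0 0"
}}

```text
clock: 6.85
tcp_pos: [0.6194, 0.0534, 0.0511]
eef_rot: [-3.128, 0.294, 0.0]
ft_force: [-1.6, 1.0, 3.2]
finger_gap: -0.0003
grasp_force: 1.7
```

>>> {"method": "send_rows", "body": {
  "rows": "-1 0 0 0.05 0 0 0;-1 0 0 0.1 0 0 0;-1 0 0 0.1 0 0 0"
}}

```text
clock: 7.22
tcp_pos: [0.6195, 0.0535, 0.05]
eef_rot: [-3.128, 0.294, -0.0]
ft_force: [-1.5, 1.4, 5.4]
finger_gap: 0.0005
grasp_force: 2.4
```

>>> {"method": "send_rows", "body": {
  "rows": "-1 0 0 0.1 0 0 0;-1 0 0 0.2 0 0 0;-1 0 0 0.2 0 0 0"
}}

```text
clock: 7.6
tcp_pos: [0.6196, 0.0536, 0.0487]
eef_rot: [-3.128, 0.294, -0.0]
ft_force: [-2.8, 1.0, 8.0]
finger_gap: -0.0001
grasp_force: 4.0
```

>>> {"method": "send_rows", "body": {
  "rows": "-1 0 0 -2 0 0 0;-1 0 0 -4.5 0 0 0;-1 0 -4 -4.5 0 0 0;-1 0 -6.7 -4.5 0 0 0;-1 0 -6.7 -4 0 0 0;-1 0 -6.7 -3 0 0 0;-1 0 -6.7 -2.5 0 0 0;-1 0 -6.7 -2.5 0 0 0"
}}

```text
clock: 8.6
tcp_pos: [0.6309, 0.1183, 0.0714]
eef_rot: [3.127, -0.295, -0.004]
ft_force: [-0.7, 0.8, 0.4]
finger_gap: 0.0002
grasp_force: 0.0
```

Run:
```python
from h import *
a=arm.read_camera("top")["color"][140:280,230:370,::-1];b=arm.read_camera("scene")["color"][140:280,240:380,::-1]
cv2.imwrite("pics/t3.png",cv2.resize(np.hstack([a,b]),(800,400),interpolation=cv2.INTER_CUBIC))
```

```text
(no output)
```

View pics/t3.png

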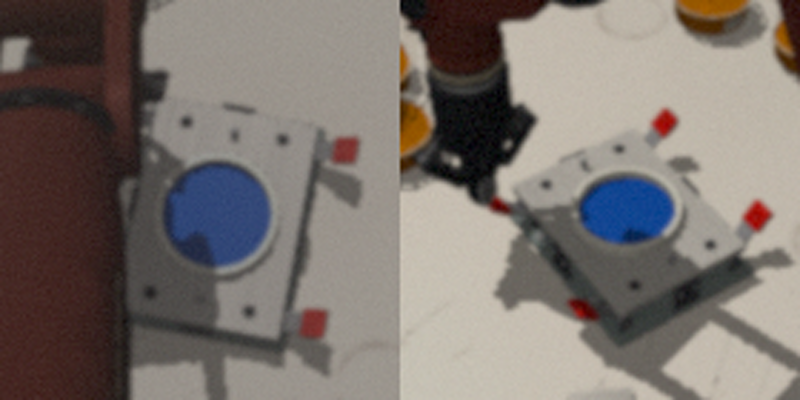

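The picture shows the closed fingertips directly over the far-left tab (crop pixel 495,205), clear of the plate and the cups. Next I press it.

>>> {"method": "send_rows", "body": {
  "rows": "-1 0 0 0.5 0 0 0;-1 0 0 1 0 0 0;-1 0 0 1.5 0 0 0;-1 0 0 2 0 0 0;-1 0 0 2.5 0 0 0;-1 0 0 2.5 0 0 0"
}}

```text
clock: 9.45
tcp_pos: [0.6347, 0.1283, 0.0514]
eef_rot: [-3.111, 0.296, -0.009]
ft_force: [-0.4, 20.3, 9.3]
finger_gap: -0.0002
grasp_force: 11.2
```

>>> {"method": "send_rows", "body": {
  "rows": "-1 0 0 0.4 0 0 0;-1 0 0 0.8 0 0 0;-1 0 0 1.2 0 0 0;-1 0 0 1.5 0 0 0;-1 0 0 1.7 0 0 0;-1 0 0 1.7 0 0 0"
}}

```text
clock: 10.2
tcp_pos: [0.6357, 0.1332, 0.0347]
eef_rot: [-3.103, 0.298, -0.013]
ft_force: [1.1, 32.5, 6.3]
finger_gap: -0.0002
grasp_force: 16.8
```

The 32 N sideways force means the finger has slid down outside the tab. I'll back straight off upward and look.

>>> {"method": "send_rows", "body": {
  "rows": "-1 0 -1 -0.5 0 0 0;-1 0 -1.5 -1.5 0 0 0;-1 0 -1.5 -3 0 0 0;-1 0 -1.5 -5 0 0 0;-1 0 -1.5 -6.5 0 0 0;-1 0 -1.5 -6.5 0 0 0"
}}

```text
clock: 10.95
tcp_pos: [0.6365, 0.1335, 0.0985]
eef_rot: [-3.127, 0.295, -0.007]
ft_force: [-0.4, 0.1, 0.4]
finger_gap: 0.0003
grasp_force: 0.0
```

Run:
```python
from h import *
b=arm.read_camera("scene")["color"][170:270,250:380,::-1]
cv2.imwrite("pics/t4.png",cv2.resize(b,(780,600),interpolation=cv2.INTER_CUBIC))
```

```text
(no output)
```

View pics/t4.png

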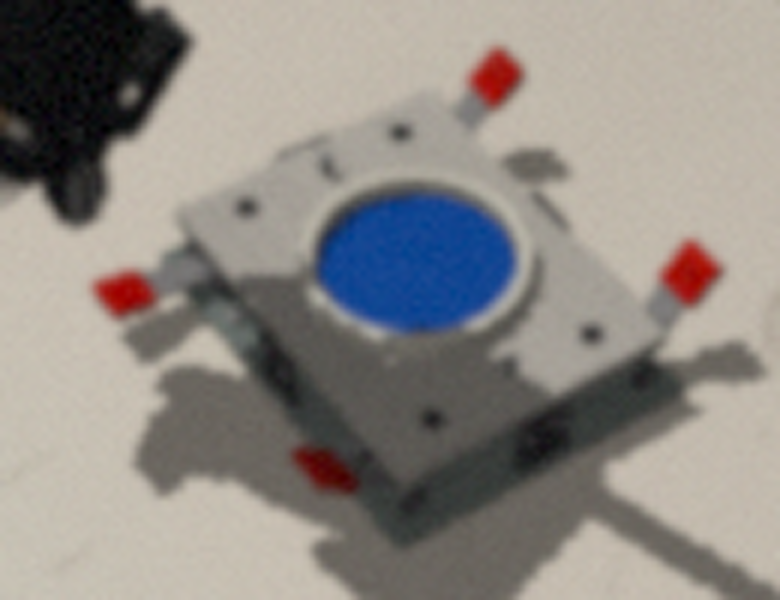

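The tab is partly down: it moved from row 210.6 to about 219 in the scene view. The plate looks undisturbed. I'll compute the tab's position in the lever's plane.

Run:
```python
from h import *
c=arm.read_camera("scene");sub=c["color"].astype(int)[165:270,255:385];r,g,b=[sub[...,i] for i in range(3)]
cen=np.array([.5305,.0195]);a=-.187;R=np.array([[np.cos(a),-np.sin(a)],[np.sin(a),np.cos(a)]])
for ce,n in blobs((r>g+40)&(r>b+35),20):
    uv=ce+[255,165];p0=ray(c,uv,0);p1=ray(c,uv,.1)
    l0=(p0[:2]-cen)@R;l1=(p1[:2]-cen)@R
    sx=.08*np.sign(l0[0]);t=(sx-l0[0])/(l1[0]-l0[0])
    print(uv.round(1),n,"x",sx,"y",(l0+t*(l1-l0))[1].round(4),"z",round(t*.1,4), "at z=.03,.04,.05:",[((ray(c,uv,z)[:2]-cen)@R).round(4).tolist() for z in(.03,.04,.05)])
```

```text
[332.  182.4] 61 x 0.08 y -0.1019 z 0.0484 at z=.03,.04,.05: [[0.0952, -0.113], [0.0869, -0.107], [0.0787, -0.101]]
[364.5 215. ] 78 x -0.08 y -0.1022 z 0.0484 at z=.03,.04,.05: [[-0.0677, -0.1132], [-0.0744, -0.1072], [-0.0811, -0.1012]]
[270.2 218.3] 62 x 0.08 y 0.1164 z 0.0245 at z=.03,.04,.05: [[0.0756, 0.1185], [0.0675, 0.1223], [0.0595, 0.126]]
[303.6 247.8] 45 x -0.08 y 0.1037 z 0.0467 at z=.03,.04,.05: [[-0.0688, 0.097], [-0.0755, 0.101], [-0.0822, 0.105]]
```

>>> {"method": "send_rows", "body": {
  "rows": "-1 -0.3 1.5 0 0 0 0;-1 -0.3 1.5 2 0 0 0;-1 -0.3 1.5 4 0 0 0;-1 -0.3 1.5 5.3 0 0 0;-1 -0.3 1.5 5.7 0 0 0;-1 -0.3 1.5 5.7 0 0 0"
}}

```text
clock: 11.8
tcp_pos: [0.6287, 0.12, 0.0381]
eef_rot: [3.128, -0.293, -0.001]
ft_force: [0.7, -0.0, 1.0]
finger_gap: -0.0001
grasp_force: 0.0
```

>>> {"method": "send_rows", "body": {
  "rows": "-1 0 0 0.3 0 0 0;-1 0 0 0.6 0 0 0;-1 0 0 0.9 0 0 0;-1 0 0 1.1 0 0 0;-1 0 0 1.1 0 0 0"
}}

```text
clock: 12.42
tcp_pos: [0.6294, 0.1199, 0.028]
eef_rot: [-3.128, 0.294, -0.002]
ft_force: [1.3, 2.1, 1.9]
finger_gap: 0.0004
grasp_force: 1.0
```

Force is low so far. I'll press on until it hits the stop.

>>> {"method": "send_rows", "body": {
  "rows": "-1 0 0 0.1 0 0 0;-1 0 0 0.2 0 0 0;-1 0 0 0.3 0 0 0;-1 0 0 0.3 0 0 0"
}}

```text
clock: 12.92
tcp_pos: [0.6296, 0.1199, 0.0276]
eef_rot: [3.128, -0.293, 0.0]
ft_force: [-4.1, 0.9, 13.2]
finger_gap: -0.0001
grasp_force: 6.9
```

>>> {"method": "send_rows", "body": {
  "rows": "-1 0 0 0.1 0 0 0;-1 0 0 0.2 0 0 0;-1 0 0 0.2 0 0 0"
}}

```text
clock: 13.3
tcp_pos: [0.6297, 0.1199, 0.0273]
eef_rot: [3.128, -0.293, -0.0]
ft_force: [-7.1, -0.2, 21.0]
finger_gap: -0.0
grasp_force: 10.8
```

>>> {"method": "send_rows", "body": {
  "rows": "-1 0 0 -1.5 0 0 0;-1 0 0 -4 0 0 0;-1 0 0 -5.5 0 0 0;-1 0 3 -5.5 0 0 0;-1 0 6.6 -5.5 0 0 0;-1 0 6.6 -4 0 0 0;-1 0 6.6 -3.5 0 0 0;-1 0 6.6 -3.5 0 0 0"
}}

```text
clock: 14.3
tcp_pos: [0.6156, 0.0558, 0.0563]
eef_rot: [-3.128, 0.292, 0.004]
ft_force: [-0.4, 0.4, 0.4]
finger_gap: 0.0004
grasp_force: 0.0
```

Run:
```python
from h import *
b=arm.read_camera("scene")["color"][170:270,250:380,::-1]
cv2.imwrite("pics/t5.png",cv2.resize(b,(780,600),interpolation=cv2.INTER_CUBIC))
```

```text
(no output)
```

View pics/t5.png

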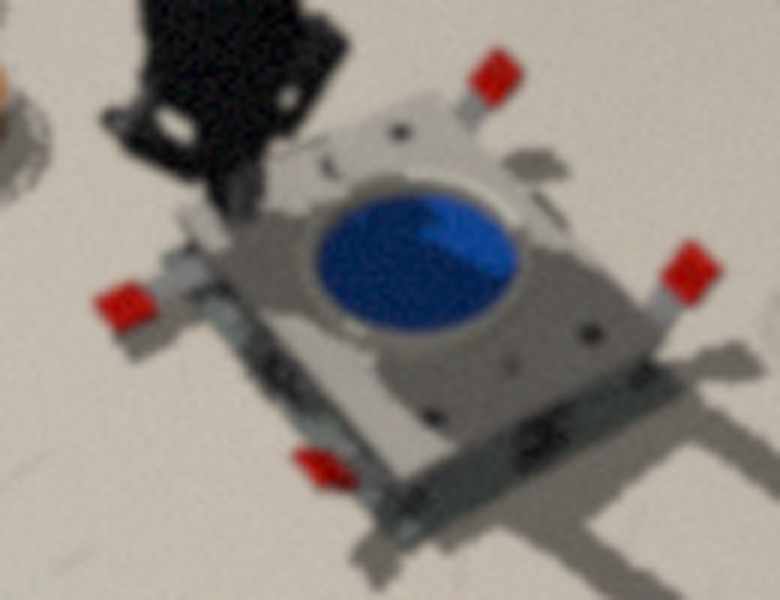

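The far-left tab is now low and flat, at crop (125,305). The other three are still up, and the tip is over the far-left corner. Now I re-press that corner.

>>> {"method": "send_rows", "body": {
  "rows": "-1 0.2 -0.1 0.3 0 0 0;-1 0.2 -0.1 0.4 0 0 0;-1 0.2 -0.1 0.5 0 0 0;-1 0.2 -0.1 0.6 0 0 0;-1 0.2 -0.1 0.6 0 0 0"
}}

```text
clock: 14.98
tcp_pos: [0.6187, 0.0555, 0.0517]
eef_rot: [3.128, -0.294, -0.0]
ft_force: [-0.3, 0.0, 0.0]
finger_gap: 0.0004
grasp_force: 0.0
```

>>> {"method": "send_rows", "body": {
  "rows": "-1 0 0 0.1 0 0 0;-1 0 0 0.15 0 0 0;-1 0 0 0.15 0 0 0"
}}

```text
clock: 15.35
tcp_pos: [0.6188, 0.0555, 0.0515]
eef_rot: [3.128, -0.294, -0.0]
ft_force: [-4.1, 0.2, 5.7]
finger_gap: 0.0003
grasp_force: 3.2
```

>>> {"method": "send_rows", "body": {
  "rows": "-1 0 0 0.05 0 0 0;-1 0 0 0.1 0 0 0;-1 0 0 0.1 0 0 0"
}}

```text
clock: 15.72
tcp_pos: [0.6189, 0.0555, 0.0514]
eef_rot: [3.128, -0.293, -0.001]
ft_force: [-5.0, -0.3, 11.0]
finger_gap: 0.0001
grasp_force: 5.3
```

>>> {"method": "send_rows", "body": {
  "rows": "-1 0 0 -2 0 0 0;-1 0 0 -6 0 0 0;-1 0 0 -12 0 0 0;-1 0 0 -12 0 0 0;-1 0 0 -12 0 0 0"
}}

```text
clock: 16.35
tcp_pos: [0.619, 0.0555, 0.1701]
eef_rot: [-3.128, 0.294, -0.002]
ft_force: [-0.9, 0.5, -0.7]
finger_gap: 0.0
grasp_force: 0.0
```

Run:
```python
from h import *
b=arm.read_camera("scene")["color"][150:290,220:400,::-1]
cv2.imwrite("pics/t6.png",cv2.resize(b,(770,600),interpolation=cv2.INTER_CUBIC))
```

```text
(no output)
```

View pics/t6.png

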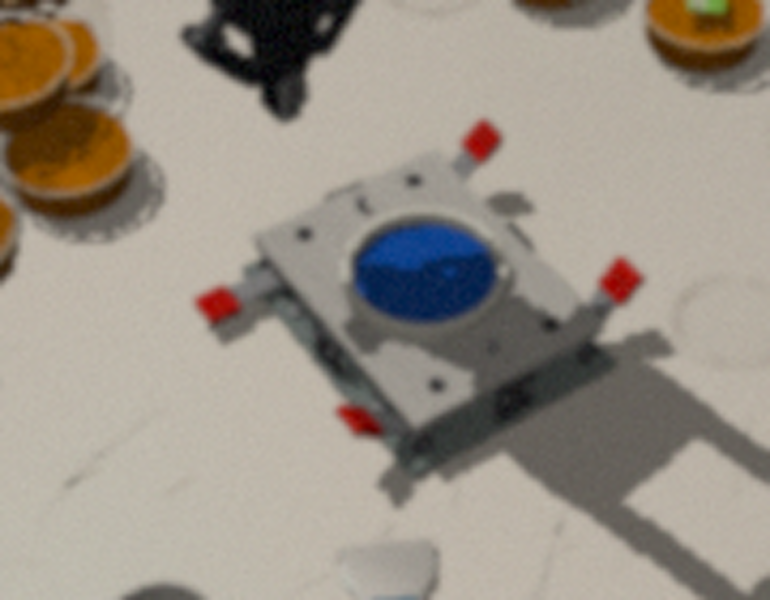

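The corner held firm: 11 N at TCP z 0.0514, where it gave about 3 mm before. The far-left tab is flat at crop (218,303), the other three are up, and the robot is clear. Handing in.

```bash
python3 -c "
from rig import arm
print(arm.close_job())"
```

```text
the job is handed in; nothing more can be done
None
```

The far-left corner was the loose one, giving about 3 mm at 8 N. Its shim is now flat and the corner held firm at 11 N on re-check; near-left and near-right tested firm, and I did not press far-right. On the first try the finger slipped outside the tab and pushed sideways with about 32 N; the last picture shows the plate in place and the other three shims up, and I handed the job in at about 16 s.

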